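# Find the rocking corner of a kiln shelf and press its shim flat

### The arm

A 6-joint arm with a two-finger parallel gripper is mounted at the origin on the work surface. World frame = base frame: x ahead of the robot, y to its left, z up, the work surface at z = 0. Lengths are in mm, angles in rad, forces in N, time in s.
With the tool pointing down it reaches from about 325 to 775 mm from the base axis. Payload 5.5 kg.
Tool frame: the origin (TCP) lies between the finger pads; the fingertips stand finger_overhang ahead of it and the grasp point (between the pads) lies 5 mm behind it (finger_overhang is the distance from the TCP to the fingertips, in mm); z points along the fingers, y is the line along which they close (so a half turn about z gives the same grasp; the last joint's range is limited). The gripper opens to 88 mm and grips with 3 to 60 N. Pads are 20 mm wide; open, the fingers measure 115 mm over their backs; the gripper's body (75 mm by 178 mm) begins 61 mm behind the grasp point.
Start: joints at [1.095, 0.091, 1.231, -0, 1.82, -0.057], TCP at [244.005, 548.159, 236.631] pointing down, gripper open.
Joint ranges: [-2.87, 2.87], [-0.86, 2.18], [0.17, 2.46], [-1.51, 4.65], [0.06, 2.69], [-2.65, 2.65]. Speed limits (rad/s): [2.57, 2.57, 3.01, 3.14, 3.14, 3.14].

### API

Orientations are given as a 3x3 rotation matrix whose columns are the frame's x, y, z axes.
In Python, from plant import sense, get_image, calibration, job_done, finger_overhang gives the robot as it stands.
- The arm moves only by the shell command python3 -m pendant 'ROWS' [OPENING] [FORCE]. ROWS is a JSON object of lists of equal length, an entry for each row: "offset": the shift along the tool's x, y, z in cm, a list of three; "turn": the turn, a rotation vector about the tool's x, y, z in degrees, a list of three. A call has exactly 5 rows; each row shifts and turns the commanded pose from where the row before left it, along the tool's axes as they then stand; what a row does not reach is not made up. A row lasts 1/12 s, in which the tool goes at most 41.7 mm and 7.16 degrees, less where a joint would pass 70% of its speed; a pose out of reach is approached as far as the arm can. A call is refused whole if a number of a shift passes 4.17 or a number of a turn 7.16, either way. A call with a gripper value outside its range is refused whole. OPENING is the finger opening in cm, from 0 to 8.78, set as the call begins (- or left out, the last holds). The fingers move at their own pace and stop on an object; FORCE is the grip in N (left out, the last holds). Time passes only in rows, so rows that do not move let the fingers close, or fill a call up. It gives the time, the measured TCP pose, the force, the opening and the grip force at its end, in the units of the state.
- sense(): the state, without advancing time (a new reading comes with each control period).
- get_image(name): name is "scene" or "top"; returns the picture (420x560x3 uint8, red, green, blue); there is no depth.
- calibration(name): a dict with "camera_matrix" (3x3 intrinsics, pixels), "dist" ([k1, k2, p1, p2, k3] as OpenCV has them; the pictures are not rectified), "R" (3x3) and "t" (3): a world point X has camera coordinates R X + t. Camera axes: x right, y down, z forward; pixel columns grow to the right and rows downward; lengths in mm; the calibration is good to about 2 mm. A picture is of the moment at which its call begins. calibration takes no time and is no camera call.
- job_done(): hands the job in; it is judged then, once.
The state is a dict: "clock": time; "joint_positions": joint angles; "qd": joint speeds; "tau": joint torques, N m; "eef_pos": TCP position; "tcp_rot": TCP orientation; "force": force on the tool from outside, world axes, zero at the start; "moment": the same for the moment, N m; "width": finger opening in mm; "finger_force": force on a finger pad.
Only numpy, scipy, OpenCV 4.12 (cv2) and the standard library are available. Lean on these libraries where they do the work, as an engineer would, in place of code of your own. Each camera call takes 0.05 s, during which the arm holds its last target. There are 200 camera calls.

### The job

The kiln shelf rocks on one of its four props. With a fingertip press firmly on each of its four corners, above the prop, one after another: near left, far left, far right, near right as the robot sees them (near is the robot's side). Then press the steel shim tab beside the corner that gave way down fully flat, leave the other three tabs up, press that same corner firmly once more to prove that the shim now carries it, and let go. Lift or shift nothing: the shelf, the cups on it and the things around stay where they are.

Things in the scene. Friction and masses are not known exactly. Their poses are not given: they have to be found in the camera images.
- shelf_mid (a point): Kiln shelf: a sand-coloured slab 220 (x) by 200 (y) by 14 mm, 1.2 kg, lying loose and level on four props on a dark steel base. Origin: centre of its top face, 66 mm above the table; x points away from the robot along the 220 mm side, y left, z up. Two cups up to 50 mm tall stand on it, within 35 mm of its centre in x and 70 mm in y.
- corner_nl (a point): Place to press at the shelf's near left corner (near = towards the robot, left = +y): on the top face, 30 mm in from both edges, right above a prop. Three of the corners are solid; one gives: it starts to go down at about 3 to 4 N, is 6 mm down and solid from about 7 N, and comes back when let go.
- corner_fl (a point): Place to press at the shelf's far left corner (near = towards the robot, left = +y): on the top face, 30 mm in from both edges, right above a prop. Three of the corners are solid; one gives: it starts to go down at about 3 to 4 N, is 6 mm down and solid from about 7 N, and comes back when let go.
- corner_fr (a point): Place to press at the shelf's far right corner (near = towards the robot, left = +y): on the top face, 30 mm in from both edges, right above a prop. Three of the corners are solid; one gives: it starts to go down at about 3 to 4 N, is 6 mm down and solid from about 7 N, and comes back when let go.
- corner_nr (a point): Place to press at the shelf's near right corner (near = towards the robot, left = +y): on the top face, 30 mm in from both edges, right above a prop. Three of the corners are solid; one gives: it starts to go down at about 3 to 4 N, is 6 mm down and solid from about 7 N, and comes back when let go.
- shim_nl (a joint): Hinge angle of the near left rocker shim, rad: near 0 = tab standing up (start), 0.60 = flat (horizontal, against its stop). Stiff: it stays where it is left; flat, its tongue stands 1.5 mm under the shelf's edge, so that a rocking corner pressed again gives only that much; about 10 N straight down on the tab moves it.
- shim_nl_tab (a point): Place to press on the near left rocker shim, a steel tab 34 mm wide (x), 50 mm long, on a hinge along x just outside the shelf's left edge (112 mm to the side of its centre, 45 mm above the table), at the start sloping up and outwards about 34 degrees. The point: on its top face, mid-width, 38 mm from the hinge, 67 mm above the table at the start, 46 mm when flat.
- shim_fl (a joint): Hinge angle of the far left rocker shim, rad: near 0 = tab standing up (start), 0.60 = flat (horizontal, against its stop). Stiff: it stays where it is left; flat, its tongue stands 1.5 mm under the shelf's edge, so that a rocking corner pressed again gives only that much; about 10 N straight down on the tab moves it.
- shim_fl_tab (a point): Place to press on the far left rocker shim, a steel tab 34 mm wide (x), 50 mm long, on a hinge along x just outside the shelf's left edge (112 mm to the side of its centre, 45 mm above the table), at the start sloping up and outwards about 34 degrees. The point: on its top face, mid-width, 38 mm from the hinge, 67 mm above the table at the start, 46 mm when flat.
- shim_fr (a joint): Hinge angle of the far right rocker shim, rad: near 0 = tab standing up (start), 0.60 = flat (horizontal, against its stop). Stiff: it stays where it is left; flat, its tongue stands 1.5 mm under the shelf's edge, so that a rocking corner pressed again gives only that much; about 10 N straight down on the tab moves it.
- shim_fr_tab (a point): Place to press on the far right rocker shim, a steel tab 34 mm wide (x), 50 mm long, on a hinge along x just outside the shelf's right edge (112 mm to the side of its centre, 45 mm above the table), at the start sloping up and outwards about 34 degrees. The point: on its top face, mid-width, 38 mm from the hinge, 67 mm above the table at the start, 46 mm when flat.
- shim_nr (a joint): Hinge angle of the near right rocker shim, rad: near 0 = tab standing up (start), 0.60 = flat (horizontal, against its stop). Stiff: it stays where it is left; flat, its tongue stands 1.5 mm under the shelf's edge, so that a rocking corner pressed again gives only that much; about 10 N straight down on the tab moves it.
- shim_nr_tab (a point): Place to press on the near right rocker shim, a steel tab 34 mm wide (x), 50 mm long, on a hinge along x just outside the shelf's right edge (112 mm to the side of its centre, 45 mm above the table), at the start sloping up and outwards about 34 degrees. The point: on its top face, mid-width, 38 mm from the hinge, 67 mm above the table at the start, 46 mm when flat.
- cup_tall: Bystander, not to be disturbed: cup on the shelf, 52 mm wide, 50 mm tall. Origin at its underside.
- cup_low: Bystander, not to be disturbed: cup on the shelf, 56 mm wide, 38 mm tall. Origin at its underside.
- stub: Bystander, not to be disturbed: small waisted clay stub, 26 mm wide and tall, standing on the steel base between the two right-hand shims. Origin at its underside.
- hammer: Bystander, not to be disturbed: hammer lying to the right. Origin at its underside.
- brick: Bystander, not to be disturbed: fire brick lying to the left. Origin at its underside.
- saggar: Bystander, not to be disturbed: brown pot beyond the shelf, 75 mm tall. Origin at its underside.
- glaze_jar: Bystander, not to be disturbed: lidded jar beyond the shelf, 85 mm tall. Origin at its underside.

How it is judged:
By the outcome, as a careful person would: the job done as asked, in the order asked, and still so for the second after the job is handed in, with the robot touching nothing.
It also fails if it takes over 61 s, if anything falls off the work surface, if the arm or the gripper's body presses on something with over 40 N, if the wrist force passes 120 N, or if a joint passes its speed limit or range.

## Working session

There is one attempt and no reset: what is moved stays moved. The work goes in short steps, Python scripts to look and compute and a shell command to move; the robot and the scene stay as the last step left them, time stands still between calls to the robot, and variables do not carry over. Pictures are saved under pics/ and viewed, at most 10 in all, crops included, and the job is handed in when it is done.

```bash
mkdir -p pics; python3 - <<'E'
from plant import *
import cv2,numpy as np
for n in("scene","top"):
    im=get_image(n); cv2.imwrite(f"pics/{n}0.png",cv2.resize(im[:,:,::-1],(800,600),interpolation=cv2.INTER_CUBIC))
    c=calibration(n); print(n,c)
print(finger_overhang if not callable(finger_overhang) else finger_overhang()); print(sense())
E
```

```text
scene {'camera_matrix': array([[451.51176208,   0.        , 277.63378181],
       [  0.        , 451.51176208, 211.77200118],
       [  0.        ,   0.        ,   1.        ]]), 'dist': array([-0.04633088,  0.        ,  0.        ,  0.        ,  0.        ]), 'R': array([[ 0.03598508,  0.99934712,  0.00322648],
       [ 0.77348618, -0.02580752, -0.63328753],
       [-0.6327908 ,  0.02528454, -0.77390987]]), 't': array([ -64.08579554, -442.10241219, 1738.88706755])}
top {'camera_matrix': array([[421.35516261,   0.        , 278.32684574],
       [  0.        , 421.35516261, 205.5214707 ],
       [  0.        ,   0.        ,   1.        ]]), 'dist': array([-0.08001188,  0.        ,  0.        ,  0.        ,  0.        ]), 'R': array([[-2.35059528e-03, -9.99947917e-01,  9.93164566e-03],
       [-9.86896227e-01,  7.17313774e-04, -1.61354649e-01],
       [ 1.61339121e-01, -1.01807831e-02, -9.86846513e-01]]), 't': array([  8.96463787, 640.83566605, 925.13163197])}
14.0
{'clock': 0.1, 'joint_positions': array([ 1.09532647e+00,  9.17863643e-02,  1.23174579e+00,  1.48865680e-05,
        1.81979541e+00, -5.67047336e-02]), 'qd': array([-0.00106137, -0.00197994, -0.0016932 , -0.00060476,  0.00119475,
        0.00015782]), 'tau': array([ 1.99221315e-03, -4.47857487e+01, -4.07568455e+01,  6.98780059e-02,
        2.84102565e-02, -1.22496017e-04]), 'eef_pos': array([243.87143867, 547.94557513, 235.6293663 ]), 'tcp_rot': array([[-9.13593218e-01,  4.06628553e-01, -8.06994408e-04],
       [ 4.06629338e-01,  9.13591934e-01, -1.53586832e-03],
       [ 1.12735671e-04, -1.73130648e-03, -9.99998495e-01]]), 'force': array([ 0.01890895, -1.35207688, -0.45702416]), 'moment': array([-0.04522083, -0.00339818, -0.02755714]), 'finger_force': 0.0, 'width': 88.20089868635085}
```

View pics/top0.png

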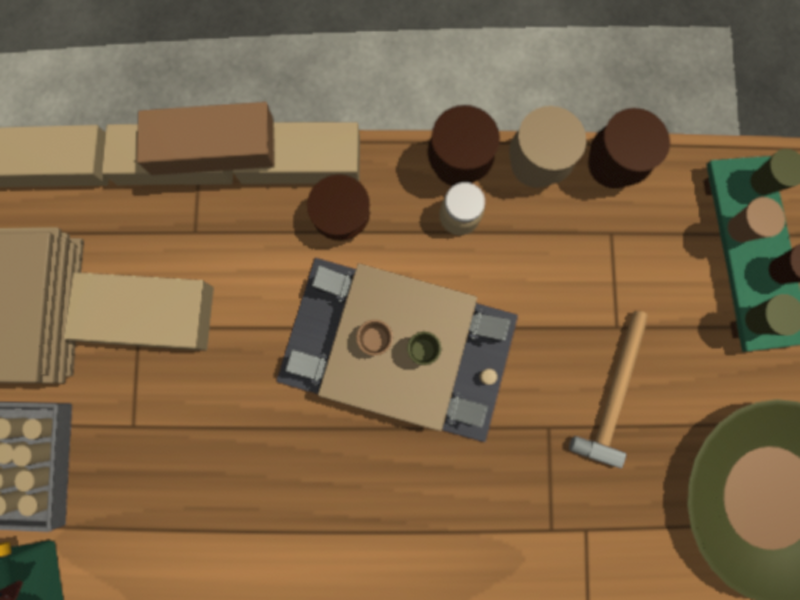

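View pics/scene0.png

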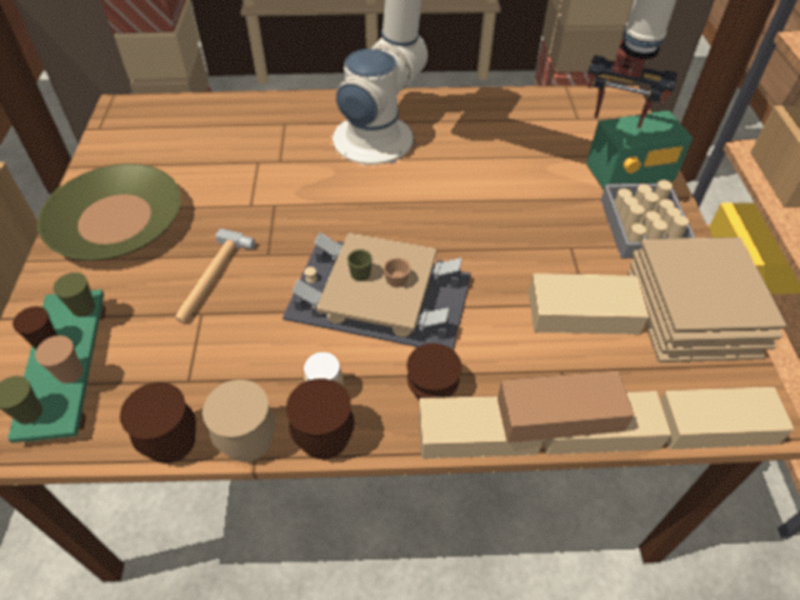

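The top view shows the shelf with its corners near (357,265), (476,297), (441,430) and (320,396). The shims are at (330,282), (305,365), (490,325) and (467,410), and the stub is at (489,377). I'll enlarge this area to read the positions more closely.

```bash
python3 - <<'E'
import cv2
from plant import *
im=get_image("top")[165:315,185:375][:,:,::-1]
cv2.imwrite("pics/crop.png",cv2.resize(im,None,fx=4,fy=4,interpolation=cv2.INTER_CUBIC))
E
```

```text
(no output)
```

View pics/crop.png

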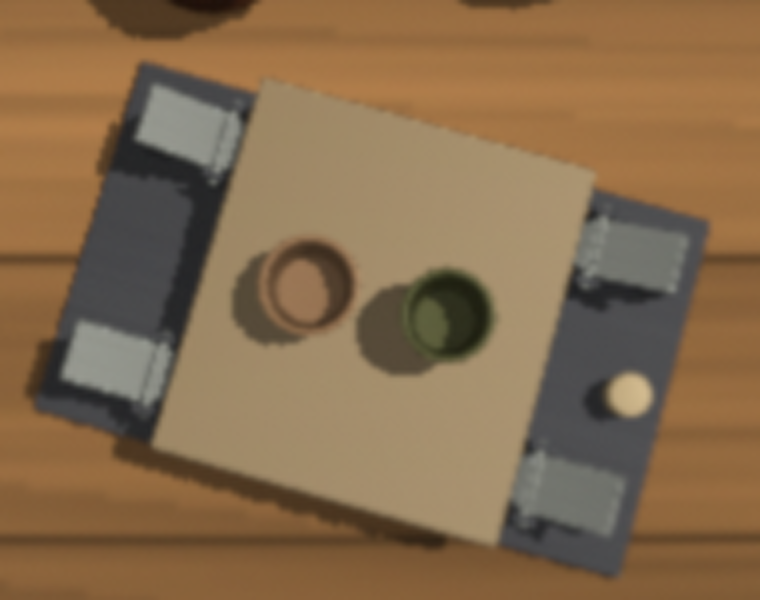

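Crop corners (4x): FL (262,79), FR (596,174), NR (498,546), NL (153,447). All four tabs are up, and the cups are at (308,285) and (448,314).

```bash
cat > h.py <<'E'
import numpy as np,cv2
from plant import *
from scipy.spatial.transform import Rotation as Ro
def back(name,px,z):
    c=calibration(name);u=cv2.undistortPoints(np.array(px,float).reshape(-1,1,2),c["camera_matrix"],c["dist"]).reshape(-1,2)
    C=-c["R"].T@c["t"];d=np.c_[u,np.ones(len(u))]@c["R"]
    return C+d*((z-C[2])/d[:,2])[:,None]
E
cat > fit.py <<'E'
from h import *
cr=np.array([[262,79],[596,174],[498,546],[153,447]])
P=back("top",(cr+.5)/4-.5+[185,165],66)[:,:2]
L=np.array([[110,100],[110,-100],[-110,-100],[-110,100.]])
c=P.mean(0);a=np.angle(np.sum((P-c)@[1,1j]*np.conj(L@[1,1j])))
Rm=np.array([[np.cos(a),-np.sin(a)],[np.sin(a),np.cos(a)]])
print(c,np.degrees(a),(P-c)@Rm-L)
pts=dict(nl=(-80,70),fl=(80,70),fr=(80,-70),nr=(-80,-70),)
for k,v in pts.items():print(k,c+Rm@v)
# tab flat positions visible in top image check
tb={'fl':(190,125),'nl':(117,361),'fr':(638,252),'nr':(570,491)}
for k,v in tb.items():
    q=back("top",[(np.array(v)+.5)/4-.5+[185,165]],62)[0,:2];print('tab',k,(q-c)@Rm)
s=sense();R=s["tcp_rot"];T=Ro.from_euler('z',a).as_matrix()@np.array([[0,1,0],[1,0,0],[0,0,-1.]])
for sg in(1,-1):
    D=np.diag([sg,sg,1]);print(np.degrees(Ro.from_matrix(R.T@T@D).as_rotvec()))
E
python3 fit.py
```

```text
[555.7357142   6.7612472] -15.895431751140817 [[-0.95431693 -0.09180684]
 [-1.9431616   0.56911364]
 [ 1.41812413  0.08323298]
 [ 1.4793544  -0.56053977]]
nl [497.96643984  95.99527064]
fl [651.84854376  52.17406469]
fr [613.50498855 -82.47277625]
nr [459.62288463 -38.65157029]
tab fl [ 72.51960549 132.62193869]
tab nl [-68.31415231 133.31876295]
tab fr [  71.75068484 -134.33491458]
tab nr [ -68.73350102 -131.19598021]
[-6.93976840e-02  5.54772893e-02  8.18999473e+01]
[-5.76630936e-02 -7.21319515e-02 -9.81000195e+01]
```

```bash
Z='{"offset":[[0,0,0],[0,0,0],[0,0,0],[0,0,0],[0,0,0]],"turn":[[0,0,7],[0,0,7],[0,0,7],[0,0,7],[0,0,7]]}'
python3 -m pendant '{"offset":[[0,0,0],[0,0,0],[0,0,0],[0,0,0],[0,0,0]],"turn":[[0,0,7],[0,0,7],[0,0,7],[0,0,7],[0,0,7]]}' 0 20
python3 -m pendant '{"offset":[[0,0,0],[0,0,0],[0,0,0],[0,0,0],[0,0,0]],"turn":[[0,0,7],[0,0,7],[0,0,7],[0,0,7],[0,0,7]]}'
python3 -m pendant '{"offset":[[0,0,0],[0,0,0],[0,0,0],[0,0,0],[0,0,0]],"turn":[[0,0,6],[0,0,6],[0,0,0],[0,0,0],[0,0,0]]}'
cat > nav.py <<'E'
import sys
from h import *
c=np.array([555.7,6.8]);a=np.radians(-15.9)
T=Ro.from_euler('z',a).as_matrix()@np.array([[0,1,0],[1,0,0],[0,0,-1.]])
s=sense();R=s["tcp_rot"];p=s["eef_pos"];tip=p+14*R[:,2]
A=Ro.from_euler('z',a).as_matrix()
print("t",s["clock"],"tip shelf",np.round(A.T@(tip-[*c,0]),1),"F",np.round(s["force"],1),"turn",np.round(np.degrees(Ro.from_matrix(R.T@T).as_rotvec()),2),"w",s["width"])
if len(sys.argv)>1:
    g=np.array(eval(sys.argv[1]),float);w=A@g+[*c,0]-14*T[:,2]
    print("cm offset",np.round(R.T@(w-p)/10,2))
E
python3 nav.py -80,70,140
```

```text
clock: 0.57
eef_pos: [244.0, 548.1, 236.1]
tcp_rot: [[-0.51, 0.86, -0.0], [0.86, 0.51, -0.001], [-0.0, -0.001, -1.0]]
force: [0.6, -0.3, 0.1]
width: 58.4
finger_force: 0.0
clock: 0.98
eef_pos: [244.0, 548.1, 236.2]
tcp_rot: [[0.076, 0.997, -0.0], [0.997, -0.076, -0.001], [-0.001, -0.0, -1.0]]
force: [-0.2, 0.2, -0.4]
width: 24.5
finger_force: 0.0
clock: 1.4
eef_pos: [244.0, 548.1, 236.4]
tcp_rot: [[0.273, 0.962, -0.0], [0.962, -0.273, -0.0], [-0.0, -0.0, -1.0]]
force: [-0.0, 0.4, 0.3]
width: 0.3
finger_force: 0.0
t 1.4 tip shelf [-448.1  435.2  222.4] F [-0.   0.4  0.3] turn [-0.01  0.02  0.08] w 0.3456971227691711
cm offset [-36.57  36.76   8.25]
```

```bash
python3 -m pendant '{"offset":[[-1.5,1.5,0],[-2.5,2.5,0],[-2.5,2.5,0],[-2.5,2.5,0],[-2.5,2.5,0]],"turn":[[0,0,0],[0,0,0],[0,0,0],[0,0,0],[0,0,0]]}' >/dev/null
python3 -m pendant '{"offset":[[-2.5,2.5,0],[-2.5,2.5,0],[-2.5,2.5,0],[-2.5,2.5,0],[-2.5,2.5,0]],"turn":[[0,0,0],[0,0,0],[0,0,0],[0,0,0],[0,0,0]]}' >/dev/null
python3 -m pendant '{"offset":[[-2.5,2.5,0.5],[-2.5,2.5,2],[-2.5,2.5,2],[-2.5,2.5,2],[-1.5,1.5,1]],"turn":[[0,0,0],[0,0,0],[0,0,0],[0,0,0],[0,0,0]]}' >/dev/null
python3 -m pendant '{"offset":[[-1,1,0.5],[0,0,0],[0,0,0],[0,0,0],[0,0,0]],"turn":[[0,0,0],[0,0,0],[0,0,0],[0,0,0],[0,0,0]]}'
python3 nav.py -80,70,70
```

```text
clock: 3.07
eef_pos: [494.3, 97.7, 157.6]
tcp_rot: [[0.274, 0.962, 0.001], [0.962, -0.274, 0.0], [0.001, 0.001, -1.0]]
force: [0.2, 0.9, -0.1]
width: 0.6
finger_force: 0.0
t 3.0667 tip shelf [-84.   70.7 143.6] F [ 0.2  0.9 -0.1] turn [ 0.07 -0.05  0.02] w 0.6002749307171077
cm offset [-0.07  0.39  7.36]
```

```bash
python3 -m pendant '{"offset":[[0,0.4,1.2],[0,0,1.8],[0,0,1.8],[0,0,1.5],[0,0,0.7]],"turn":[[0,0,0],[0,0,0],[0,0,0],[0,0,0],[0,0,0]]}'>/dev/null
python3 nav.py -80,70,66
python3 -m pendant '{"offset":[[0,0,0.1],[0,0,0.1],[0,0,0.1],[0,0,0],[0,0,0]],"turn":[[0,0,0],[0,0,0],[0,0,0],[0,0,0],[0,0,0]]}'>/dev/null
python3 nav.py -80,70,66
```

```text
t 3.4833 tip shelf [-81.   69.8  69.7] F [-0.2 -0.4  0.1] turn [-0.17  0.07 -0.01] w 0.8197500830842702
cm offset [0.02 0.1  0.37]
t 3.9 tip shelf [-79.2  69.9  70.6] F [ 0.4 -0.2  0.5] turn [ 0.09 -0.04 -0.09] w 0.5499063623597829
cm offset [ 0.01 -0.08  0.46]
```

```bash
python3 -m pendant '{"offset":[[0,0,0.15],[0,0,0.15],[0,0,0.15],[0,0,0.1],[0,0,0]],"turn":[[0,0,0],[0,0,0],[0,0,0],[0,0,0],[0,0,0]]}'>/dev/null
python3 nav.py -80,70,66
python3 -m pendant '{"offset":[[0,0,0.05],[0,0,0.05],[0,0,0],[0,0,0],[0,0,0]],"turn":[[0,0,0],[0,0,0],[0,0,0],[0,0,0],[0,0,0]]}'>/dev/null
python3 nav.py -80,70,66
```

```text
t 4.3167 tip shelf [-79.4  69.7  66.2] F [-4.5  0.3  9.5] turn [ 0.08 -0.03 -0.1 ] w 0.41298687382778854
cm offset [ 0.03 -0.06  0.02]
t 4.7333 tip shelf [-79.4  69.8  66.2] F [-7.3 -1.5 14.6] turn [ 0.1  -0.04 -0.1 ] w 0.5401847045721353
cm offset [ 0.03 -0.06  0.02]
```

```bash
python3 -m pendant '{"offset":[[0,0,-0.2],[0,0,-0.8],[0,0,-1.6],[0,0.5,-2],[0,2,-1.5]],"turn":[[0,0,0],[0,0,0],[0,0,0],[0,0,0],[0,0,0]]}'>/dev/null
python3 -m pendant '{"offset":[[0,3,0],[0,3,0],[0,3,0],[0,3,0],[0,1.5,0]],"turn":[[0,0,0],[0,0,0],[0,0,0],[0,0,0],[0,0,0]]}'>/dev/null
python3 -m pendant '{"offset":[[0,0,1],[0,0,1.8],[0,0,1.6],[0,0,0.8],[0,0,0]],"turn":[[0,0,0],[0,0,0],[0,0,0],[0,0,0],[0,0,0]]}'>/dev/null
python3 nav.py 80,70,66
python3 -m pendant '{"offset":[[0,0,0],[0,0,0],[0,0,0],[0,0,0],[0,0,0]],"turn":[[0,0,0],[0,0,0],[0,0,0],[0,0,0],[0,0,0]]}'>/dev/null
python3 nav.py 80,70,66
```

```text
t 5.9833 tip shelf [78.1 69.  68.7] F [-0.2 -0.   0. ] turn [-0.31  0.09 -0.08] w 0.3480159242005918
cm offset [0.1  0.19 0.27]
t 6.4 tip shelf [80.7 69.5 73.2] F [ 0.3 -0.3 -1.2] turn [ 0.08 -0.03 -0.09] w 0.4058413653373817
cm offset [ 0.05 -0.07  0.72]
```

```bash
python3 -m pendant '{"offset":[[0,0,0.2],[0,0,0.2],[0,0,0.2],[0,0,0.1],[0,0,0]],"turn":[[0,0,0],[0,0,0],[0,0,0],[0,0,0],[0,0,0]]}'>/dev/null
python3 nav.py 80,70,66
python3 -m pendant '{"offset":[[-0.01,-0.02,0.05],[-0.01,-0.02,0.05],[-0.01,-0.02,0.05],[0,-0.02,0.05],[0,0,0]],"turn":[[0,0,0],[0,0,0],[0,0,0],[0,0,0],[0,0,0]]}'>/dev/null
python3 nav.py 80,70,66
```

```text
t 6.8167 tip shelf [80.4 69.4 66.3] F [-2.4  0.8  5.5] turn [ 0.03 -0.01 -0.1 ] w 0.5116368893261097
cm offset [ 0.06 -0.04  0.03]
t 7.2333 tip shelf [80.4 69.4 66.3] F [-3.1  0.  10.7] turn [ 0.2  -0.07 -0.09] w 0.7800315275700915
cm offset [ 0.06 -0.03  0.03]
```

```bash
python3 -m pendant '{"offset":[[0,-0.02,0.05],[0,-0.02,0.05],[0,0,0.03],[0,0,0],[0,0,0]],"turn":[[0,0,0],[0,0,0],[0,0,0],[0,0,0],[0,0,0]]}'>/dev/null
python3 nav.py 80,70,66
python3 -m pendant '{"offset":[[0,0,-0.2],[0,0,-0.8],[0,0,-1.6],[0,0,-2],[0,0,-1.6]],"turn":[[0,0,0],[0,0,0],[0,0,0],[0,0,0],[0,0,0]]}'>/dev/null
python3 -m pendant '{"offset":[[-0.5,0,-0.5],[-1.5,0,0],[-2.5,0,0],[-3,0,0],[-2.5,0,0]],"turn":[[0,0,0],[0,0,0],[0,0,0],[0,0,0],[0,0,0]]}'>/dev/null
python3 -m pendant '{"offset":[[-2,0,0],[-1.5,0,0],[-0.5,0,0.5],[0,0,1],[0,0,1.5]],"turn":[[0,0,0],[0,0,0],[0,0,0],[0,0,0],[0,0,0]]}'>/dev/null
python3 -m pendant '{"offset":[[0,0,1.5],[0,0,1],[0,0,0.3],[0,0,0],[0,0,0]],"turn":[[0,0,0],[0,0,0],[0,0,0],[0,0,0],[0,0,0]]}'>/dev/null
python3 nav.py 80,-70,66
```

```text
t 7.65 tip shelf [80.4 69.4 66.2] F [-4.5 -0.6 14.4] turn [ 0.28 -0.08 -0.1 ] w 0.4499298742429996
cm offset [ 0.06 -0.03  0.02]
t 9.3167 tip shelf [ 78.9 -70.4  70.9] F [ 0.  -0.3  0.7] turn [ 0.   -0.01 -0.05] w 0.8195739764814733
cm offset [0.04 0.11 0.49]
```

```bash
python3 -m pendant '{"offset":[[0,0.1,0.15],[0,0,0.15],[0,0,0.1],[0,0,0.1],[0,0,0]],"turn":[[0,0,0],[0,0,0],[0,0,0],[0,0,0],[0,0,0]]}'>/dev/null
python3 nav.py 80,-70,66
python3 -m pendant '{"offset":[[-0.01,-0.03,0.05],[-0.01,-0.03,0.05],[-0.01,-0.02,0.05],[0,-0.02,0.05],[0,0,0]],"turn":[[0,0,0],[0,0,0],[0,0,0],[0,0,0],[0,0,0]]}'>/dev/null
python3 nav.py 80,-70,66
```

```text
t 9.7333 tip shelf [ 80.1 -70.9  66.4] F [0.7 0.1 2.2] turn [ 0.05 -0.01 -0.1 ] w 0.9900450821137404
cm offset [ 0.09 -0.01  0.04]
t 10.15 tip shelf [ 80.1 -70.9  66.3] F [0.6 1.  6.7] turn [ 0.24 -0.04 -0.09] w 0.5225065987209476
cm offset [ 0.09 -0.01  0.03]
```

```bash
python3 -m pendant '{"offset":[[0,-0.02,0.05],[0,-0.02,0.05],[0,-0.02,0.05],[0,0,0.05],[0,0,0.05]],"turn":[[0,0,0],[0,0,0],[0,0,0],[0,0,0],[0,0,0]]}'>/dev/null
python3 nav.py 80,-70,66
python3 -m pendant '{"offset":[[0,0,0.03],[0,0,0],[0,0,0],[0,0,0],[0,0,0]],"turn":[[0,0,0],[0,0,0],[0,0,0],[0,0,0],[0,0,0]]}'>/dev/null
python3 nav.py 80,-70,66
```

```text
t 10.5667 tip shelf [ 80.2 -70.9  66.1] F [-2.5  1.  18. ] turn [ 0.38 -0.05 -0.09] w 0.2776768173138894
cm offset [ 0.09 -0.01  0.01]
t 10.9833 tip shelf [ 80.2 -70.9  66.1] F [-3.7  1.8 17.2] turn [ 0.39 -0.05 -0.09] w 0.24163431330052465
cm offset [ 0.09 -0.01  0.01]
```

```bash
python3 -m pendant '{"offset":[[0,0,-0.2],[0,0,-0.8],[0,0,-1.6],[0,-0.5,-2],[0,-2,-1.5]],"turn":[[0,0,0],[0,0,0],[0,0,0],[0,0,0],[0,0,0]]}'>/dev/null
python3 -m pendant '{"offset":[[0.1,-3,0],[0,-3,0],[0,-3,0],[0,-2.5,0],[0,-1.5,0]],"turn":[[0,0,0],[0,0,0],[0,0,0],[0,0,0],[0,0,0]]}'>/dev/null
python3 -m pendant '{"offset":[[0,-0.4,0.5],[0,0,1.2],[0,0,1.5],[0,0,1.2],[0,0,0.5]],"turn":[[0,0,0],[0,0,0],[0,0,0],[0,0,0],[0,0,0]]}'>/dev/null
python3 -m pendant '{"offset":[[0,0,0.2],[0,0,0],[0,0,0],[0,0,0],[0,0,0]],"turn":[[0,0,0],[0,0,0],[0,0,0],[0,0,0],[0,0,0]]}'>/dev/null
python3 nav.py -80,-70,66
```

```text
t 12.65 tip shelf [-80.2 -69.9  71.8] F [ 0.5  0.  -0.5] turn [ 0.07 -0.01 -0.1 ] w 0.5106856951014431
cm offset [-0.01  0.02  0.58]
```

```bash
python3 -m pendant '{"offset":[[0,0,0.2],[0,0,0.2],[0,0,0.15],[0,-0.02,0.1],[0,-0.02,0.1]],"turn":[[0,0,0],[0,0,0],[0,0,0],[0,0,0],[0,0,0]]}'>/dev/null
python3 nav.py -80,-70,66
python3 -m pendant '{"offset":[[0,0,0.1],[0,0,0.1],[0,0,0.1],[0,0,0.1],[0,0,0.1]],"turn":[[0,0,0],[0,0,0],[0,0,0],[0,0,0],[0,0,0]]}'>/dev/null
python3 nav.py -80,-70,66
```

```text
t 13.0667 tip shelf [-80.8 -70.1  64. ] F [-0.3 -0.7  4.2] turn [ 0.06  0.02 -0.1 ] w 0.10759166494781906
cm offset [ 0.01  0.08 -0.2 ]
t 13.4833 tip shelf [-80.9 -70.3  60.3] F [-7.7 -1.9 17.7] turn [ 0.05  0.04 -0.11] w 0.4650183198416717
cm offset [ 0.03  0.09 -0.57]
```

```bash
python3 -m pendant '{"offset":[[0,0,0],[0,0,0],[0,0,0],[0,0,-0.1],[0,0,-0.15]],"turn":[[0,0,0],[0,0,0],[0,0,0],[0,0,0],[0,0,0]]}'>/dev/null
python3 -m pendant '{"offset":[[0,0,-0.15],[0,0,-0.15],[0,0,-0.15],[0,0,-0.2],[0,0,-0.3]],"turn":[[0,0,0],[0,0,0],[0,0,0],[0,0,0],[0,0,0]]}'>/dev/null
python3 nav.py -80,-70,66
python3 -m pendant '{"offset":[[0,0,-0.8],[0,0,-1.5],[-0.5,0.1,-1.5],[-1.5,0.3,0],[-2,0.3,0]],"turn":[[0,0,0],[0,0,0],[0,0,0],[0,0,0],[0,0,0]]}'>/dev/null
python3 -m pendant '{"offset":[[-1.8,0.3,0],[-1,0.1,0],[-0.5,0,0],[0,0,0],[0,0,0]],"turn":[[0,0,0],[0,0,0],[0,0,0],[0,0,0],[0,0,0]]}'>/dev/null
python3 nav.py -70,-143,80
python3 - <<'E'
import cv2
from plant import *
im=get_image("scene")[150:255,180:340][:,:,::-1]
cv2.imwrite("pics/s1.png",cv2.resize(im,None,fx=5,fy=5,interpolation=cv2.INTER_CUBIC))
E
```

```text
t 14.3167 tip shelf [-81.8 -69.7  69.7] F [ 0.6  0.  -0.1] turn [-0.13 -0.03 -0.08] w 0.3897500293827872
cm offset [-0.03  0.18  0.37]
t 15.15 tip shelf [ -70.4 -142.6  108.5] F [0.8 0.  0.5] turn [-0.02 -0.03 -0.11] w 0.47775744831919476
cm offset [-0.04  0.04  2.85]
```

View pics/s1.png

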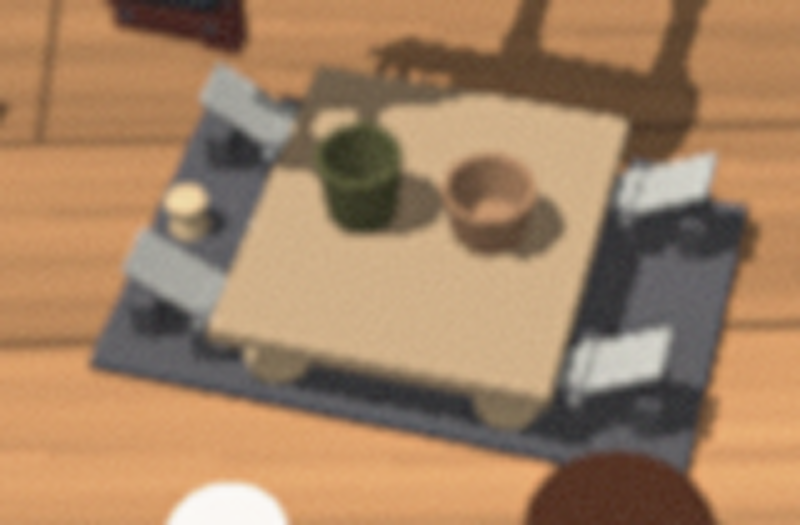

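The shelf, cups, stub and tabs look undisturbed, but I expected the finger above the near right tab (250,110) and it isn't there. I'll check the projection against the whole picture.

```bash
python3 - <<'E'
import cv2
from h import *
c=calibration("scene");s=sense();p=s["eef_pos"]
q=cv2.projectPoints(np.array([p,p+14*s["tcp_rot"][:,2],[459.6,-38.7,66]]),cv2.Rodrigues(c["R"])[0],c["t"],c["camera_matrix"],c["dist"])[0].reshape(-1,2)
print(p,q,(q-[180,150])*5)
a=get_image("scene")[:300,100:400,::-1];b=get_image("top")[120:420,150:450,::-1]
cv2.imwrite("pics/f1.png",cv2.resize(np.hstack([a,b]),(800,400)))
E
```

```text
[ 448.99067319 -110.83676643  122.49736631] [[225.04131192 155.44785548]
 [225.44089552 158.81080605]
 [249.83135324 170.58777991]] [[225.20655962  27.23927738]
 [227.20447762  44.05403023]
 [349.1567662  102.93889953]]
```

View pics/f1.png

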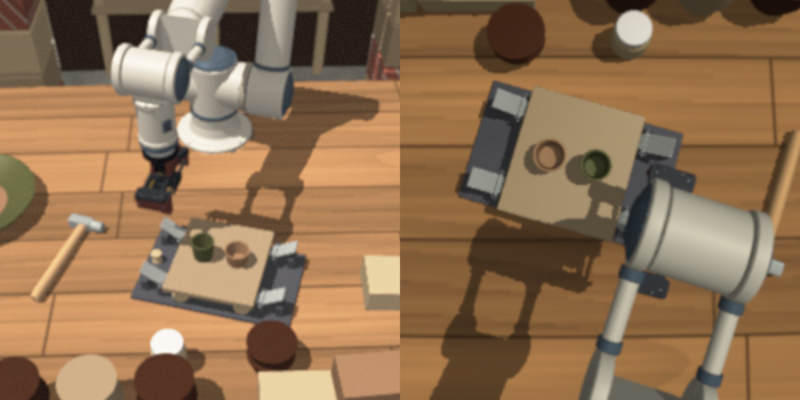

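The tip projects to where the gripper body hides it from this camera, so the pose is consistent. Now I'll press the near right tab.

```bash
python3 -m pendant '{"offset":[[0,0,0.5],[0,0,0.9],[0,0,0.9],[0,0,0.5],[0,0,0.2]],"turn":[[0,0,0],[0,0,0],[0,0,0],[0,0,0],[0,0,0]]}'>/dev/null
python3 -m pendant '{"offset":[[0,0,0.2],[0,0,0.2],[0,0,0.2],[0,0,0.2],[0,0,0.2]],"turn":[[0,0,0],[0,0,0],[0,0,0],[0,0,0],[0,0,0]]}'>/dev/null
python3 nav.py -70,-143,46
python3 -m pendant '{"offset":[[0,0,0.2],[0,0,0.2],[0,0,0.2],[0,0,0.2],[0,0,0.2]],"turn":[[0,0,0],[0,0,0],[0,0,0],[0,0,0],[0,0,0]]}'>/dev/null
python3 nav.py -70,-143,46
```

```text
t 16.1333 tip shelf [ -69.3 -143.3   70.6] F [-1.2  0.3  8.8] turn [ 0.18  0.04 -0.1 ] w 0.7559493438497913
cm offset [ 0.03 -0.08  2.46]
t 16.55 tip shelf [ -68.5 -144.    61.3] F [-1.3 -3.   9.3] turn [ 0.3   0.12 -0.13] w 0.47564276814143147
cm offset [ 0.1  -0.15  1.53]
```

```bash
python3 -m pendant '{"offset":[[0,0,0.2],[0,0,0.2],[0,0,0.2],[0,0,0.2],[0,0,0.2]],"turn":[[0,0,0],[0,0,0],[0,0,0],[0,0,0],[0,0,0]]}'>/dev/null
python3 nav.py -70,-143,46
python3 -m pendant '{"offset":[[0,-0.05,0.1],[0,-0.05,0.1],[0,0,0.1],[0,0,0.1],[0,0,0.1]],"turn":[[0,0,0],[0,0,0],[0,0,0],[0,0,0],[0,0,0]]}'>/dev/null
python3 nav.py -70,-143,46
```

```text
t 16.9667 tip shelf [ -68.3 -144.6   51.4] F [-1.5 -4.8  9.4] turn [ 0.32  0.19 -0.15] w 0.29905842245858527
cm offset [ 0.16 -0.17  0.53]
t 17.3833 tip shelf [ -68.5 -144.9   46.8] F [-0.7 -6.2  8.4] turn [ 0.44  0.22 -0.16] w 0.6009208874952872
cm offset [ 0.18 -0.14  0.08]
```

Nearly flat. I'll keep going until the force rises against the stop.

```bash
python3 -m pendant '{"offset":[[0,0,0.1],[0,0,0.1],[0,0,0.05],[0,0,0.05],[0,0,0]],"turn":[[0,0,0],[0,0,0],[0,0,0],[0,0,0],[0,0,0]]}'>/dev/null
python3 nav.py -70,-143,46
python3 -m pendant '{"offset":[[0,-0.03,0.1],[0,-0.03,0.1],[0,0,0.05],[0,0,0],[0,0,0]],"turn":[[0,0,0],[0,0,0],[0,0,0],[0,0,0],[0,0,0]]}'>/dev/null
python3 nav.py -70,-143,46
```

```text
t 17.8 tip shelf [ -68.3 -144.9   46. ] F [-5.7 -5.5 20.6] turn [ 0.49  0.23 -0.15] w 0.49387255149348
cm offset [ 0.19 -0.16 -0.01]
t 18.2167 tip shelf [ -68.2 -144.9   45.7] F [-8.9 -4.5 31.1] turn [ 0.61  0.23 -0.15] w 0.5710823542829658
cm offset [ 0.19 -0.17 -0.04]
```

```bash
python3 -m pendant '{"offset":[[0,0,-0.2],[0,0,-0.4],[0,0,-0.8],[0,0,-1.5],[0,0,-2]],"turn":[[0,0,0],[0,0,0],[0,0,0],[0,0,0],[0,0,0]]}'>/dev/null
python3 -m pendant '{"offset":[[0,0,-1.5],[0.5,-0.1,-0.6],[1.5,-0.3,0],[2,-0.3,0],[1.8,-0.3,0]],"turn":[[0,0,0],[0,0,0],[0,0,0],[0,0,0],[0,0,0]]}'>/dev/null
python3 -m pendant '{"offset":[[1.2,0,0],[0.3,0,0],[0,0,0],[0,0,0],[0,0,0]],"turn":[[0,0,0],[0,0,0],[0,0,0],[0,0,0],[0,0,0]]}'>/dev/null
python3 nav.py -80,-70,71
```

```text
t 19.4667 tip shelf [-81.8 -70.5 107.8] F [-0.1  0.3  0. ] turn [-0.03  0.02 -0.12] w 0.228260027945073
cm offset [0.05 0.18 3.68]
```

```bash
python3 -m pendant '{"offset":[[0,0.1,0.5],[0,0.1,0.9],[0,0,1],[0,0,0.8],[0,0,0.4]],"turn":[[0,0,0],[0,0,0],[0,0,0],[0,0,0],[0,0,0]]}'>/dev/null
python3 -m pendant '{"offset":[[0,0,0.2],[0,0,0.1],[0,0,0.1],[0,0,0.1],[0,0,0.1]],"turn":[[0,0,0],[0,0,0],[0,0,0],[0,0,0],[0,0,0]]}'>/dev/null
python3 nav.py -80,-70,66
python3 -m pendant '{"offset":[[0,-0.03,0.1],[0,-0.03,0.1],[0,-0.02,0.1],[0,0,0],[0,0,0]],"turn":[[0,0,0],[0,0,0],[0,0,0],[0,0,0],[0,0,0]]}'>/dev/null
python3 nav.py -80,-70,66
```

```text
t 20.3 tip shelf [-79.5 -69.9  66.4] F [ 0.3  0.2 -0.2] turn [ 0.05 -0.01 -0.09] w 0.3881568808266478
cm offset [-0.01 -0.05  0.04]
t 20.7167 tip shelf [-79.5 -70.   65. ] F [-2.1 -0.4  7.6] turn [ 0.18 -0.   -0.1 ] w 0.6249026459402698
cm offset [-0.   -0.04 -0.1 ]
```

```bash
python3 -m pendant '{"offset":[[0,-0.02,0.07],[0,-0.02,0.07],[0,-0.02,0.06],[0,0,0],[0,0,0]],"turn":[[0,0,0],[0,0,0],[0,0,0],[0,0,0],[0,0,0]]}'>/dev/null
python3 nav.py -80,-70,66
python3 -m pendant '{"offset":[[0,0,0],[0,0,0],[0,0,-0.1],[0,0,-0.1],[0,0,-0.15]],"turn":[[0,0,0],[0,0,0],[0,0,0],[0,0,0],[0,0,0]]}'>/dev/null
python3 -m pendant '{"offset":[[0,0,-0.2],[0,0,-0.4],[0,0,-0.8],[0,0,-1.5],[0,0,-2.5]],"turn":[[0,0,0],[0,0,0],[0,0,0],[0,0,0],[0,0,0]]}'>/dev/null
python3 -m pendant '{"offset":[[0,0,-3],[0,-2,-3],[0,-3,-2],[0,-3,-1],[0,-2,0]],"turn":[[0,0,0],[0,0,0],[0,0,0],[0,0,0],[0,0,0]]}'>/dev/null
python3 -m pendant '{"offset":[[0,-1,0],[0,0,0],[0,0,0],[0,0,0],[0,0,0]],"turn":[[0,0,0],[0,0,0],[0,0,0],[0,0,0],[0,0,0]]}'>/dev/null
python3 nav.py -80,-70,66
python3 - <<'E'
import cv2,numpy as np
from plant import *
a=get_image("scene")[150:255,180:340][:,:,::-1];b=get_image("top")[165:315,185:375][:,:,::-1]
f=lambda i:cv2.resize(i,(400,int(400*i.shape[0]/i.shape[1])),interpolation=cv2.INTER_CUBIC)
a,b=f(a),f(b);h=max(len(a),len(b));p=lambda i:np.pad(i,((0,h-len(i)),(0,0),(0,0)))
cv2.imwrite("pics/end.png",np.hstack([p(a),p(b)]))
E
```

```text
t 21.1333 tip shelf [-79.5 -70.   64.9] F [-3.5 -0.9 16.2] turn [ 0.3  -0.01 -0.1 ] w 0.28431490347423966
cm offset [-0.   -0.04 -0.11]
t 22.8 tip shelf [-190.8  -69.8  208.1] F [ 1.3 -0.7  0.8] turn [-0.07  0.01 -0.11] w 0.18612733001646475
cm offset [1.000e-02 1.109e+01 1.419e+01]
```

View pics/end.png

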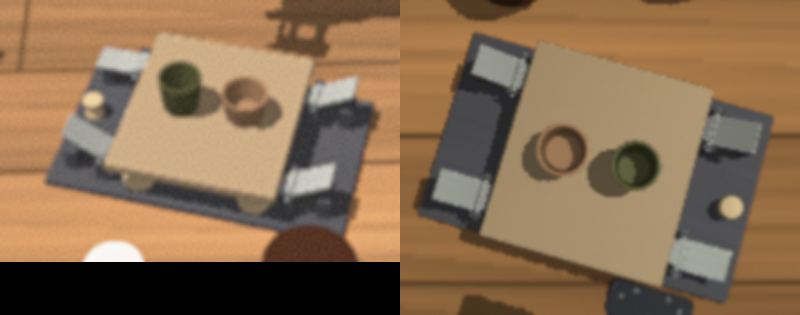

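The near right tab is flat at (122,62) on the left and (700,258) on the right. The other three are up, the shelf and cups have not moved, and the arm is clear.

```bash
python3 -c "
from plant import *
print(job_done())"
```

```text
the job is handed in; nothing more can be done
None
```

The job is done and handed in: of the four corners pressed in order, only near right gave way (about 6 mm), so I pressed its shim flat and pressed that corner again, where it held at 16 N after sinking about 1.5 mm; the other three tabs are still up and nothing visibly moved.

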